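Ready the scraper sharpener and hold its sprung hood at the feed mark

TASK

Get the bench scraper sharpener ready for the wide ski scraper: with its hood shut, turn the small round knob on the deck until the side guide's pointer stands on the long mark of the scale. Then lift the spring-closed drum hood by its grip lug until its pointer meets the long 30-degree mark on the quadrant and keep holding it there, steady, so that I can feed the scraper in; finish while still holding it, and leave the scraper, brush and wax tin on the bench where they are.

Things in the scene. Friction and masses are not known exactly. Their poses are not given: they have to be found in the camera images.
- sharpener: Bench scraper sharpener, fixed: grey housing 240 (x) by 340 (y) mm, flat deck 90 mm above the bench. Origin: centre of its underside, z up, front to its own -x. On the deck: knob front right (-y), ribbed motor behind it (top 158 mm above the bench), white hood over the drum rear left (top 150 mm when shut), quadrant plate with a mark every 10 degrees at the hood's left (+y) side.
- hood (a joint): Hood angle in rad: 0 shut, grows as its front edge lifts, stop at 1.2; the long quadrant mark is at 30 degrees = 0.524. A spring and its weight always pull it shut: about 6 N at the lug when shut, 8 N along its arc at the mark. The hinge line runs along the sharpener's y at the rear.
- hood_hinge (a point): Point on the hood's hinge line, in the same upright plane as the grip lug (sharpener frame x +100, y +35, z 100 mm).
- hood_grip (a point): Place to pinch: free part of the black lug that juts forward and slightly up from the middle of the hood's front edge. Plate 14 mm thick (along the sharpener's y), 74 long, 30 deep: pinch from above, fingers closing along that y. Shut, it is at x -56, y +35, z 148 mm in the sharpener frame (58 above the deck, lug top 18 above it), free at both sides. It turns with the hood, 163 mm from the hinge.
- hood_pointer (a point): Tip of the flat steel pointer on the hood's left cheek, 140 mm from the hinge line; it points level to the front when the hood is shut.
- hood_mark (a point): Outer end of the quadrant's long mark (30 degrees), 140 mm from the hinge line; the pointer tip passes 6 mm beside it (along y).
- knob (a joint): Angle of the knob in rad, positive clockwise seen from above; it turns freely both ways with light friction and stays where it is left. Through a pinion and rack 1 rad clockwise moves the side guide 6 mm to the sharpener's +y (left); its range is -4.5 to 4.5, and the guide's pointer is on the long mark at 0.
- knob_grip (a point): Point on the knob's upright axis, at the height to grip. Black fluted round knob 40 mm in diameter, 30 mm tall, front right of the deck (sharpener frame x -72, y -125 mm); this point is 126 mm above the bench, 12 mm below the knob's top. Free all round for the fingers at that height.
- guide_pointer (a point): Tip of the 3 mm wide steel pointer on the side guide; it slides along the sharpener's y over the white scale strip at the deck's front edge. The guide is a low steel fence (top 17 mm above the deck).
- guide_mark (a point): The long, 3 mm wide mark that crosses the whole white scale strip (short marks every 10 mm on both sides); pointer tip and mark coincide when set.
- scraper: Clear acrylic ski scraper lying flat, 60 x 140 x 5 mm, in front of the sharpener; loose. Origin at the centre of its underside. Leave alone.
- brush: Hand brush lying bristles down, 60 x 130 x 40 mm, wooden back, to the left of the sharpener; loose. Origin at the centre of its underside. Leave alone.
- tin: Round steel wax tin, 72 mm in diameter, 45 mm tall, to the right of the sharpener; loose. Origin at the centre of its underside. Leave alone.

How it is judged:
On the way, in this order (a step that is already met when the one before it is completed fails the run):
1. with the hood shut, the guide's pointer is brought onto the long scale mark (within 2.5 mm) and the knob is at rest (y of guide_pointer in the frame of guide_mark between -0.0025 and 0.0025 m and velocity of joint knob between -0.1 and 0.1 rad/s and value of joint hood below 0.05 rad), for 0.3 s.
2. the hood is lifted by the fingers to the 30-degree mark (within 3.5 degrees) and held (value of joint hood between 0.463 and 0.585 rad and contact force between the fingers and hood above 2 N), for 0.3 s.
At the end, for the whole second after the job is handed in: The fingers hold the hood still at the 30-degree mark, within 3.5 degrees, nothing else bearing on it, and the side guide's pointer still stands on the long scale mark within 2.5 mm (all of step 2 and velocity of joint hood between -0.05 and 0.05 rad/s and contact force between each of scraper, brush, tin and hood below 0.1 N and y of guide_pointer in the frame of guide_mark between -0.0025 and 0.0025 m); the arm keeps its last pose, push and grip.
It fails at once if the scraper on the bench is disturbed (moved more than 20 mm) (distance of scraper from where it was at the start of the episode above 0.02 m).
It fails at once if the brush is disturbed (moved more than 20 mm) (distance of brush from where it was at the start of the episode above 0.02 m).
It fails at once if the wax tin is disturbed (moved more than 20 mm) (distance of tin from where it was at the start of the episode above 0.02 m).
It also fails if it takes over 56 s, if anything falls off the work surface, if the arm or the gripper's body presses on something with over 40 N, if the wrist force passes 120 N, or if a joint passes its speed limit or range.

ROBOT

A 6-joint arm with a two-finger parallel gripper is mounted at the origin on the work surface. World frame = base frame: x ahead of the robot, y to its left, z up, the work surface at z = 0. Lengths are in m, angles in rad, forces in N, time in s.
With the tool pointing down it reaches from about 0.3 to 0.875 m from the base axis. Payload 6.4 kg.
Tool frame: the origin (TCP) lies on the centre line of the jaws, within the pads' length; the fingertips stand 19 mm ahead of it and the grasp point (between the pads) is the TCP (robot.tcp_to_tips is the distance from the TCP to the fingertips, in m); z points along the fingers, y is the line along which they close (so a half turn about z gives the same grasp; the last joint's range is limited). The gripper opens to 85 mm and grips with 20 to 120 N. Pads are 22 mm wide; open, the fingers measure 114 mm over their backs; the gripper's body (76 mm by 85 mm) begins 54 mm behind the grasp point. The pads swing forward as they close: fully open they stand 13 mm farther back than shut.
Start: joints at [0.942, 0.181, 1.607, -0, 1.354, -0.206], TCP at [0.236, 0.524, 0.25] pointing down, gripper open.
Joint ranges: [-2.99, 2.99], [-0.89, 2.07], [0.3, 2.58], [-1.14, 4.28], [0, 2.63], [-3.12, 3.12]. Speed limits (rad/s): [2.57, 2.57, 3.01, 3.14, 3.14, 3.14].

INTERFACE

Orientations are given as a 3x3 rotation matrix whose columns are the frame's x, y, z axes.
In Python, from workcell import robot, imaging gives the robot as it stands.
- The arm moves only by the tool play_rows, never from a script. Its argument "series" is a list of rows, each a list of 7 numbers: the turn, a rotation vector about the tool's x, y, z as a fraction of full scale, then the shift along the tool's x, y, z as a fraction of full scale, then the closure, from 0 (fully open) to 1 (shut). In form: [[ax, ay, az, x, y, z, claw], ...]. A call has 1 to 10 rows; each row shifts and turns the commanded pose from where the row before left it, along the tool's axes as they then stand; what a row does not reach is not made up. Full scale, the value 1, is 20 mm for a shift and 0.08 rad for a turn. A row lasts 1/8 s, in which the tool goes at most 62.5 mm and 10.7 degrees, less where a joint would pass 70% of its speed; a pose out of reach is approached as far as the arm can. A call with a number of a shift or a turn outside -1 to 1 is refused whole. A call with a gripper value outside its range is refused whole. The fingers move at their own pace and stop on an object; "newtons" is the grip in N (left out, the last holds). Time passes only in rows, so rows that do not move let the fingers close. It gives the time, the measured TCP pose, the force, the opening and the grip force at its end, in the units of the state.
- robot.state(): the state, without advancing time (a new reading comes with each control period).
- imaging.snapshot(name): name is "scene" or "side" or "wrist"; returns the picture (420x560x3 uint8, red, green, blue); there is no depth.
- imaging.camera_model(name): a dict with "mtx" (3x3 intrinsics, pixels), "R" (3x3) and "t" (3): a world point X has camera coordinates R X + t; the wrist camera has in their place "T_tool_cam" (4x4, takes a point from camera to tool coordinates, whose origin is the TCP and whose axes are the flange's). Camera axes: x right, y down, z forward; pixel columns grow to the right and rows downward; lengths in m; the calibration is good to about 2 mm. A picture is of the moment at which its call begins: read the wrist's pose just before it. camera_model takes no time and is no camera call.
- robot.sign_off(): hands the job in; it is judged then, once.
The state is a dict: "clock": time; "joint_pos": joint angles; "joint_velocities": joint speeds; "joint_efforts": joint torques, N m; "position": TCP position; "ee_rot": TCP orientation; "ft_force": force on the tool from outside, world axes, zero at the start; "torque": the same for the moment, N m; "gripper_width": finger opening in m; "grip_force": force on a finger pad.
Only numpy, scipy, OpenCV 4.12 (cv2) and the standard library are available. Lean on these libraries where they do the work, as an engineer would, in place of code of your own. Each camera call takes 0.05 s, during which the arm holds its last target. There are 200 camera calls.

## Working session

There is one attempt and no reset: what is moved stays moved. The work goes in short steps, Python scripts to look and compute and a tool call to move; the robot and the scene stay as the last step left them, time stands still between calls to the robot, and variables do not carry over. Pictures are saved under pics/ and viewed, at most 10 in all, crops included, and the job is handed in when it is done.

Besides the shell and the picture viewer there is one more tool, called after "Request:" by a JSON object that holds its "name" and its "arguments". play_rows: Moves the arm, as the interface text tells. Its arguments: {"type":"object","properties":{"series":{"type":"array"},"newtons":{"type":"number"}},"required":["series"]}

```bash
mkdir -p pics
python3 - <<'E'
from workcell import robot, imaging
import cv2,numpy as np
np.set_printoptions(precision=4,suppress=True)
s=robot.state();print(s['clock'],s['position'],s['ee_rot'],s['gripper_width'])
for n in("scene","side","wrist"):
    im=imaging.snapshot(n);cv2.imwrite(f"pics/{n}0.png",im[:,:,::-1]);m=imaging.camera_model(n);print(n,m)
E
```

```text
0.0 [0.2356 0.524  0.2494] [[-0.912   0.4103 -0.001 ]
 [ 0.4103  0.912  -0.0014]
 [ 0.0003 -0.0017 -1.    ]] 0.08496446033702752
scene {'mtx': array([[476.6685,   0.    , 283.4851],
       [  0.    , 476.6685, 208.9968],
       [  0.    ,   0.    ,   1.    ]]), 'R': array([[-0.0743,  0.9972,  0.0034],
       [ 0.6638,  0.052 , -0.7461],
       [-0.7442, -0.0531, -0.6658]]), 't': array([-0.0292, -0.3041,  1.5949])}
side {'mtx': array([[456.7767,   0.    , 280.4573],
       [  0.    , 456.7767, 201.3402],
       [  0.    ,   0.    ,   1.    ]]), 'R': array([[ 0.7457, -0.6662,  0.013 ],
       [-0.4507, -0.5186, -0.7266],
       [ 0.4908,  0.536 , -0.6869]]), 't': array([-0.3879,  0.4101,  0.9161])}
wrist {'mtx': array([[361.1549,   0.    , 282.1289],
       [  0.    , 361.1549, 216.8804],
       [  0.    ,   0.    ,   1.    ]]), 'T_tool_cam': array([[ 0.0005, -0.9455, -0.3257,  0.0853],
       [ 1.    ,  0.0001,  0.0014,  0.0002],
       [-0.0013, -0.3257,  0.9455, -0.1232],
       [ 0.    ,  0.    ,  0.    ,  1.    ]])}
```

View pics/scene0.png

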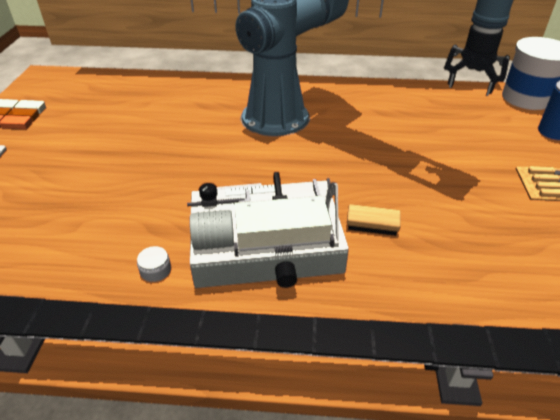

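View pics/side0.png

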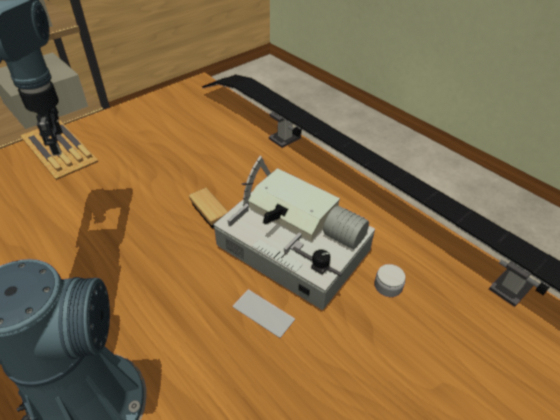

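The scene view shows the sharpener at about (268,235), with the knob at (208,191) and the lug at (278,185). In the side view the knob is at (321,258), the lug at (275,214) and the scraper at (264,312). I'll enlarge both for point picking.

Run:
```python
import cv2
a=cv2.imread("pics/side0.png")[145:305,200:400];cv2.imwrite("pics/sideC.png",cv2.resize(a,None,fx=3.75,fy=3.75,interpolation=cv2.INTER_CUBIC))
a=cv2.imread("pics/scene0.png")[165:295,180:360];cv2.imwrite("pics/sceneC.png",cv2.resize(a,None,fx=4,fy=4,interpolation=cv2.INTER_CUBIC))
```

```text
(no output)
```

View pics/sideC.png

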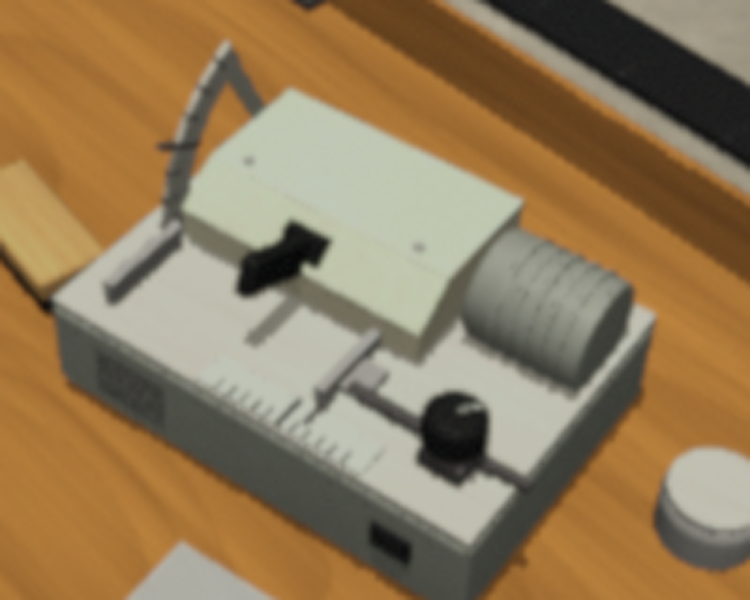

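View pics/sceneC.png

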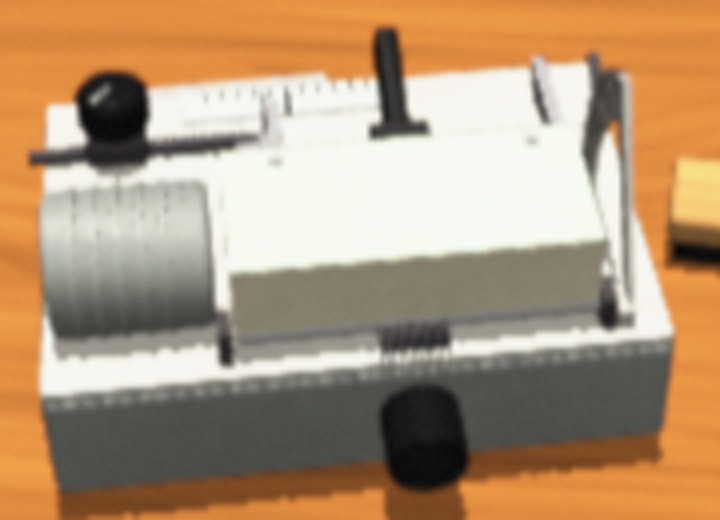

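The side crop shows deck corners FL (57,303), FR (470,547) and RR (655,318). The knob top is at (456,405), the long mark runs (280,420) to (300,402) and the guide pointer is near (315,418). In the scene crop the corners are FR (48,107), RR (42,395), RL (672,335) and FL (628,66), with the knob top at (112,88).

```bash
cat > h.py <<'E'
from workcell import robot, imaging
import numpy as np,cv2
from scipy.optimize import least_squares
np.set_printoptions(precision=4,suppress=True)
def proj(n,P):
    m=imaging.camera_model(n);c=m['R']@np.asarray(P,float)+m['t'];p=m['mtx']@c;return p[:2]/p[2]
def ray(n,px,z):
    m=imaging.camera_model(n);d=m['R'].T@np.linalg.inv(m['mtx'])@[px[0],px[1],1];c=-m['R'].T@m['t'];return c+d*(z-c[2])/d[2]
S=lambda u,v:(200+u/3.75,145+v/3.75)
C=lambda u,v:(180+u/4,165+v/4)
def W(p,q):
    c,s=np.cos(p[2]),np.sin(p[2]);return np.array([p[0]+c*q[0]-s*q[1],p[1]+s*q[0]+c*q[1],q[2]])
E
python3 - <<'E'
from h import *
obs=[("side",S(57,303),(-.12,.17,.09)),("side",S(470,547),(-.12,-.17,.09)),("side",S(655,318),(.12,-.17,.09)),
("scene",C(48,107),(-.12,-.17,.09)),("scene",C(42,395),(.12,-.17,.09)),("scene",C(672,335),(.12,.17,.09)),("scene",C(628,66),(-.12,.17,.09)),
("side",S(456,405),(-.072,-.125,.138)),("scene",C(112,88),(-.072,-.125,.138))]
f=lambda p:np.concatenate([proj(n,W(p,q))-px for n,px,q in obs])
r=least_squares(f,[.6,0,0],loss='soft_l1');p=r.x;print(p,f(p).reshape(-1,2))
for nm,q in dict(knob=(-.072,-.125,.126),lug=(-.056,.035,.148),hinge=(.1,.035,.1)).items(): 
    w=W(p,q);print(nm,w,proj("side",w),proj("scene",w))
c,s=np.cos(p[2]),np.sin(p[2])
for nm,n,px in [("mark","side",S(280,420)),("mark2","side",S(300,402)),("ptr","side",S(315,418)),("ptr0","side",S(322,400)),("markscene","scene",C(288,98)),("ptrscene","scene",C(268,97))]:
    w=ray(n,px,.092)-[p[0],p[1],0];print(nm,c*w[0]+s*w[1],-s*w[0]+c*w[1])
E
```

```text
[0.59   0.0308 0.2046] [[-3.656  -1.7929]
 [-0.8834 -0.1029]
 [ 0.6801 -1.6612]
 [-0.9639 -0.3138]
 [-1.0302  0.9678]
 [ 1.7508  0.8221]
 [-9.4352 -0.91  ]
 [-0.8635  1.1654]
 [-0.198   0.0264]]
knob [ 0.5449 -0.1062  0.126 ] [320.3489 257.5761] [208.3286 191.0253]
lug [0.5281 0.0537 0.148 ] [268.8689 216.5556] [277.2517 182.5022]
hinge [0.6808 0.0854 0.1   ] [304.3493 196.2522] [286.1595 245.4053]
mark -0.11082784117280656 -0.024185667218994397
mark2 -0.09127949349960714 -0.02544421456098947
ptr -0.09614669416489192 -0.04087824847383681
ptr0 -0.08144374793141534 -0.03567453925809284
markscene -0.10625104643234817 -0.021606766108811615
ptrscene -0.10875744262529444 -0.03369940853160152
```

Request:
{"name": "play_rows", "arguments": {"series": [[0,0,-0.8,-1,-0.83,-0.2,0],[0,0,0,-1,-0.83,-0.2,0],[0,0,0,-1,-0.83,-0.2,0],[0,0,0,-1,-0.83,-0.2,0],[0,0,0,-1,-0.83,0,0],[0,0,0,-1,-0.83,0,0],[0,0,0,-1,-0.83,0,0],[0,0,0,-1,-0.83,0,0],[0,0,0,-1,-0.83,0,0],[0,0,0,-1,-0.83,0,0]]}}

```text
clock: 1.4
position: [0.3636, 0.2971, 0.2661]
ee_rot: [[-0.936, 0.351, -0.0], [0.351, 0.936, -0.0], [0.0, -0.0, -1.0]]
ft_force: [0.3, -0.6, -0.2]
gripper_width: 0.0851
grip_force: 0.0
```

Request:
{"name": "play_rows", "arguments": {"series": [[0,0,0,-1,-0.8,0,0],[0,0,0,-1,-0.8,0,0],[0,0,0,-1,-0.8,0,0],[0,0,0,-1,-0.8,0,0],[0,0,0,-1,-0.8,0,0],[0,0,0,-1,-0.8,0,0],[0,0,0,-1,-0.8,0,0],[0,0,0,-1,-0.8,0,0],[0,0,0,-1,-0.8,0,0],[0,0,0,-1,-0.8,0,0]]}}

```text
clock: 2.65
position: [0.4947, 0.0772, 0.266]
ee_rot: [[-0.936, 0.351, -0.0], [0.351, 0.936, 0.0], [0.0, -0.0, -1.0]]
ft_force: [-0.5, 0.1, -0.3]
gripper_width: 0.0855
grip_force: 0.0
```

Request:
{"name": "play_rows", "arguments": {"series": [[0,0,-1,-0.5,-0.5,0,0],[0,0,-1,-0.5,-0.5,0,0],[0,0,-1,-0.5,-0.5,0,0],[0,0,-1,-0.5,-0.5,0,0],[0,0,-1,0,-0.5,0,0],[0,0,-1,0,-0.5,0,0],[0,0,-1,0,-0.5,0,0],[0,0,0,0,0,0,0.3],[0,0,0,0,0,0,0.3]]}}

```text
clock: 3.78
position: [0.5249, 0.0002, 0.2661]
ee_rot: [[-0.98, -0.198, -0.0], [-0.198, 0.98, 0.0], [0.0, 0.0, -1.0]]
ft_force: [-0.0, 0.4, -0.2]
gripper_width: 0.0601
grip_force: 0.0
```

```bash
cat >> h.py <<'E'
obs=[("side",S(57,303),(-.12,.17,.09)),("side",S(470,547),(-.12,-.17,.09)),("side",S(655,318),(.12,-.17,.09)),
("scene",C(48,107),(-.12,-.17,.09)),("scene",C(42,395),(.12,-.17,.09)),("scene",C(672,335),(.12,.17,.09)),
("side",S(456,405),(-.072,-.125,.138)),("scene",C(112,88),(-.072,-.125,.138))]
f=lambda p:np.concatenate([proj(n,W(p,q))-px for n,px,q in obs])
P=least_squares(f,[.6,0,0]).x
def tcp2cam():
    s=robot.state();T=np.eye(4);T[:3,:3]=s['ee_rot'];T[:3,3]=s['position'];return T@imaging.camera_model('wrist')['T_tool_cam']
def need(target):  # shift in tool axes, mm; yaw
    s=robot.state();R=s['ee_rot'];print('t',s['clock'],'pos',s['position'],'shift',1000*R.T@(np.array(target)-s['position']),'yang',np.arctan2(R[1,1],R[0,1]),'z',R[:,2],'w',s['gripper_width'],'g',s['grip_force'],'q',s['joint_pos'],'F',s['ft_force'])
E
python3 - <<'E'
from h import *
print(P,f(P).reshape(-1,2));print(W(P,(-.072,-.125,.126)),W(P,(-.056,.035,.148)))
need(W(P,(-.072,-.125,.126)))
T=tcp2cam();im=imaging.snapshot('wrist');np.save('T1.npy',T);cv2.imwrite('pics/w1.png',im[:,:,::-1])
K=imaging.camera_model('wrist')['mtx']
for q in [(-.072,-.125,.138),(-.12,-.17,.09),(-.12,.17,.09),(.12,-.17,.09),(-.056,.035,.148)]:
    c=np.linalg.inv(T)@np.r_[W(P,q),1];u=K@c[:3];print(q,u[:2]/u[2])
E
```

```text
[0.59   0.0297 0.2061] [[-3.4205 -1.4605]
 [-0.398   0.179 ]
 [ 1.0022 -1.5055]
 [-1.4895 -0.2691]
 [-1.4739  1.0138]
 [ 1.2816  0.6923]
 [-0.4301  1.428 ]
 [-0.7204  0.0523]]
[ 0.5451 -0.1074  0.126 ] [0.528  0.0525 0.148 ]
t 3.775 pos [0.5249 0.0002 0.2661] shift [   1.4387 -109.5293  140.0421] yang 1.7704434870351569 z [-0.0004  0.0003 -1.    ] w 0.06011383044296608 g 0.0 q [-0.2262  0.0547  1.714   0.0002  1.3734 -1.9967] F [-0.0175  0.3886 -0.2284]
(-0.072, -0.125, 0.138) [130.975  212.6854]
(-0.12, -0.17, 0.09) [ 90.605  138.5719]
(-0.12, 0.17, 0.09) [507.8737 135.9867]
(0.12, -0.17, 0.09) [132.2049 374.9127]
(-0.056, 0.035, 0.148) [350.6082 236.7754]
```

View pics/w1.png

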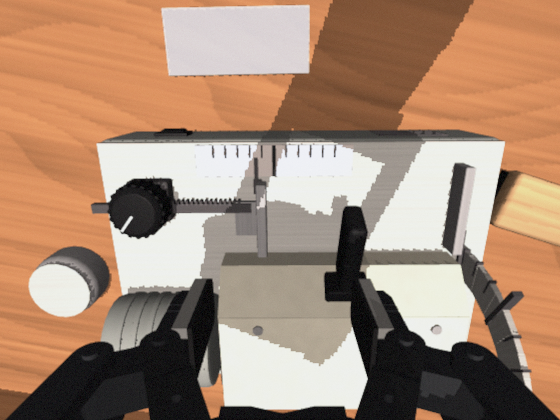

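The wrist view shows the deck's front corners at (99,143) and (502,140), the knob near (138,208), the long mark at x≈274, and the guide pointer at x≈256, left of the mark. I'll enlarge it.

Run:
```python
import cv2
a=cv2.imread("pics/w1.png")[125:265,85:305];cv2.imwrite("pics/w1c.png",cv2.resize(a,None,fx=3.6,fy=3.6,interpolation=cv2.INTER_CUBIC))
```

```text
(no output)
```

View pics/w1c.png

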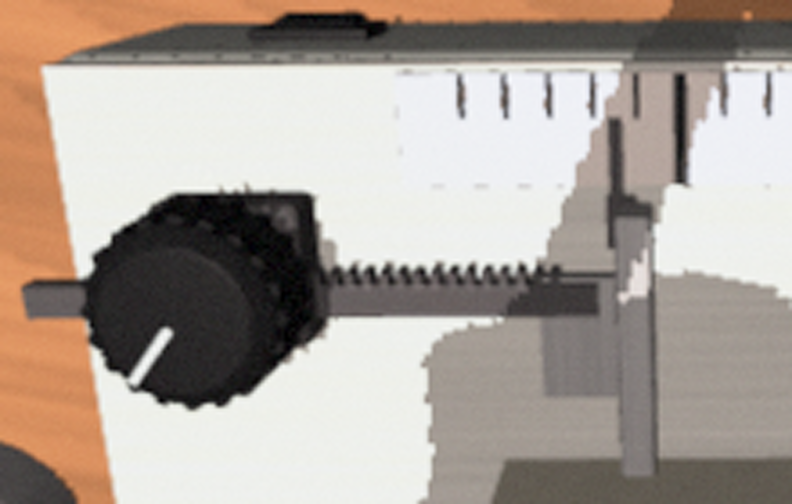

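The pointer tip is at crop x≈615 and the long mark at 681, with 44 px per 10 mm. That puts the pointer 14.8 mm right of the mark, so it needs about 2.46 rad clockwise. Moving over the knob.

Request:
{"name": "play_rows", "arguments": {"series": [[0,0,0,0.1,-0.9,0,0.3],[0,0,0,0.05,-0.9,0,0.3],[0,0,0,0,-0.9,0.5,0.3],[0,0,0,0,-0.9,0.6,0.3],[0,0,0,0,-0.9,0.6,0.3],[0,0,0,0,-0.8,0.6,0.3],[0,0,0,0,0,0.6,0.3],[0,0,0,0,0,0,0.3],[0,0,0,0,0,0,0.3]]}}

```text
clock: 4.95
position: [0.5434, -0.1041, 0.2086]
ee_rot: [[-0.98, -0.201, 0.0], [-0.201, 0.98, 0.0], [-0.0, -0.0, -1.0]]
ft_force: [0.5, 0.6, -0.6]
gripper_width: 0.0597
grip_force: 0.0
```

Run:
```python
from h import *
need(W(P,(-.072,-.125,.126)))
T=tcp2cam();im=imaging.snapshot('wrist');K=imaging.camera_model('wrist')['mtx']
for q in [(-.072,-.125,.138)]:
    c=np.linalg.inv(T)@np.r_[W(P,q),1];u=K@c[:3];print(q,u[:2]/u[2],c[2])
s=robot.state();x=s['position']*1
# expected pixel of a knob top centred under TCP
c=np.linalg.inv(T)@np.r_[x[0],x[1],.138,1];u=K@c[:3];print('under tcp',u[:2]/u[2])
cv2.imwrite('pics/w2.png',im[:,:,::-1])
```

```text
t 4.95 pos [ 0.5434 -0.1041  0.2086] shift [-0.9609 -3.639  82.5521] yang 1.7726787180058403 z [ 0.0003  0.0001 -1.    ] w 0.05967879098331302 g 0.0 q [-0.4039  0.1736  1.7033  0.0002  1.2644 -2.1766] F [ 0.4995  0.606  -0.6342]
(-0.072, -0.125, 0.138) [273.9112 247.6277] 0.21119204716165627
under tcp [279.9944 246.3074]
```

View pics/w2.png

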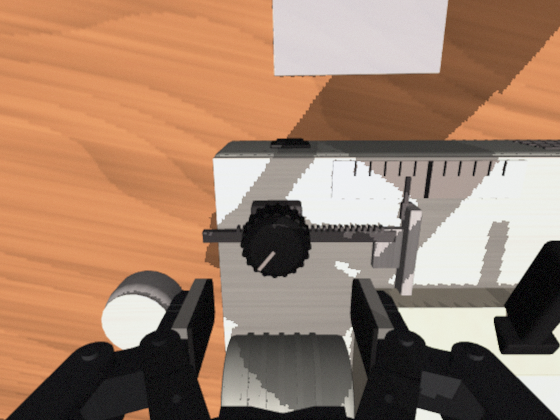

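The knob is centred near (276,243) and the point under the TCP is (280,246), so I'll shift +2 mm tool x and −2 mm tool y, then descend and grip.

Request:
{"name": "play_rows", "arguments": {"series": [[0,0,0,0.1,-0.1,0.8,0.3],[0,0,0,0,0,0.8,0.3],[0,0,0,0,0,0.8,0.3],[0,0,0,0,0,0.8,0.3],[0,0,0,0,0,0.8,0.3],[0,0,0,0,0,0,0.7],[0,0,0,0,0,0,0.7],[0,0,0,0,0,0,0.7],[0,0,0,0,0,0,0.7]], "newtons": 30}}

```text
clock: 6.12
position: [0.5414, -0.1083, 0.1274]
ee_rot: [[-0.98, -0.199, -0.001], [-0.199, 0.98, -0.002], [0.001, -0.002, -1.0]]
ft_force: [2.6, -7.3, -10.7]
gripper_width: 0.0385
grip_force: 35.0
```

Run:
```python
from h import *
need(W(P,(-.072,-.125,.126)))
```

```text
t 6.125 pos [ 0.5414 -0.1083  0.1274] shift [-3.7864  0.1636  1.3935] yang 1.7715772756182637 z [-0.0006 -0.002  -1.    ] w 0.038478659713349836 g 35.034576109901536 q [-0.4113  0.274   1.7637 -0.0023  1.1037 -2.1819] F [  2.6423  -7.2774 -10.6721]
```

Request:
{"name": "play_rows", "arguments": {"series": [[0,0,0,0,-0.1,0,0.7],[0,0,1,0,0,0,0.7],[0,0,1,0,0,0,0.7],[0,0,1,0,0,0,0.7],[0,0,1,0,0,0,0.7],[0,0,1,0,0,0,0.7],[0,0,1,0,0,0,0.7],[0,0,1,0,0,0,0.7],[0,0,1,0,0,0,0.7],[0,0,1,0,0,0,0.7]]}}

```text
clock: 7.38
position: [0.5421, -0.1047, 0.1274]
ee_rot: [[-0.867, 0.498, -0.0], [0.498, 0.867, 0.007], [0.004, 0.006, -1.0]]
ft_force: [5.7, 15.2, -7.8]
gripper_width: 0.0387
grip_force: 35.8
```

Request:
{"name": "play_rows", "arguments": {"series": [[0,0,1,0,0,0,0.7],[0,0,1,0,0,0,0.7],[0,0,1,0,0,0,0.7],[0,0,1,0,0,0,0.7],[0,0,1,0,0,0,0.7],[0,0,1,0,0,0,0.7],[0,0,1,0,0,0,0.7],[0,0,1,0,0,0,0.7],[0,0,1,0,0,0,0.7],[0,0,1,0,0,0,0.7]]}}

```text
clock: 8.62
position: [0.5454, -0.1021, 0.1276]
ee_rot: [[-0.247, 0.969, 0.008], [0.969, 0.247, 0.011], [0.008, 0.01, -1.0]]
ft_force: [22.1, 26.6, -17.0]
gripper_width: 0.0385
grip_force: 35.4
```

Forces suggest the knob axis sits about 5 mm along tool −x from the TCP, so I'll orbit about it for the rest of the turn.

Request:
{"name": "play_rows", "arguments": {"series": [[0,0,0,0.27,0.23,0,0.7],[0,0,1,0,0.02,0,0.7],[0,0,1,0,0.02,0,0.7],[0,0,1,0,0.02,0,0.7],[0,0,1,0,0.02,0,0.7],[0,0,1,0,0.02,0,0.7],[0,0,1,0,0.02,0,0.7],[0,0,1,0,0.02,0,0.7],[0,0,0,0,0,0,0.7]]}}

```text
clock: 9.75
position: [0.5491, -0.1018, 0.1275]
ee_rot: [[0.304, 0.953, 0.003], [0.953, -0.304, 0.001], [0.002, 0.002, -1.0]]
ft_force: [8.2, 0.6, -14.5]
gripper_width: 0.0385
grip_force: 34.9
```

Run:
```python
from h import *
need(W(P,(-.072,-.125,.126)))
im=imaging.snapshot('wrist');cv2.imwrite('pics/w3.png',im[:,:,::-1])
im=imaging.snapshot('side')[225:275,240:330];cv2.imwrite('pics/s3.png',cv2.resize(im[:,:,::-1],None,fx=8,fy=8,interpolation=cv2.INTER_CUBIC))
```

```text
t 9.75 pos [ 0.5491 -0.1018  0.1275] shift [-6.6157 -2.0477  1.5059] yang -0.3089817474471839 z [ 0.0026  0.0012 -1.    ] w 0.038487803102857786 g 34.89822352188639 q [-0.3969  0.2849  1.7495  0.0024  1.1053 -0.089 ] F [  8.1652   0.5802 -14.5307]
```

View pics/w3.png

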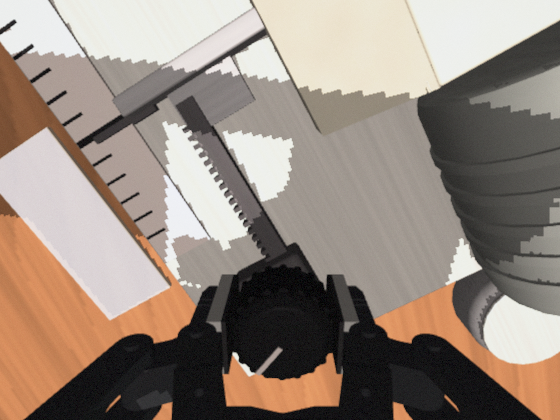

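The pointer lies near the long mark. The tool has turned 2.08 rad of the estimated 2.46, so I'll turn the remainder and then check in an enlarged crop.

Request:
{"name": "play_rows", "arguments": {"series": [[0,0,0.9,0,0.02,0,0.7],[0,0,0.9,0,0.02,0,0.7],[0,0,0.9,0,0.02,0,0.7],[0,0,0.9,0,0.02,0,0.7],[0,0,0.9,0,0.02,0,0.7],[0,0,0,0,0,0,0.7],[0,0,0,0,0,0,0.7],[0,0,0,0,0,0,0.7]]}}

```text
clock: 10.85
position: [0.5509, -0.1028, 0.1276]
ee_rot: [[0.619, 0.785, 0.003], [0.785, -0.619, 0.001], [0.002, 0.002, -1.0]]
ft_force: [8.4, 0.8, -14.9]
gripper_width: 0.0388
grip_force: 34.8
```

Run:
```python
from h import *
need(W(P,(-.072,-.125,.126)))
im=imaging.snapshot('wrist')[:,:,::-1];cv2.imwrite('pics/w4.png',im)
c=cv2.resize(im[0:300,0:230],(460,600),interpolation=cv2.INTER_CUBIC)
s=cv2.resize(imaging.snapshot('side')[235:275,265:307,::-1],(330,314),interpolation=cv2.INTER_CUBIC)
o=np.zeros((600,790,3),np.uint8);o[:,:460]=c;o[:314,460:]=s;cv2.imwrite('pics/m4.png',o)
```

```text
t 10.85 pos [ 0.5509 -0.1028  0.1276] shift [-7.2915 -1.7007  1.5312] yang -0.6680855457300727 z [ 0.0029  0.0009 -1.    ] w 0.03879574281773379 g 34.83911929652095 q [-0.3972  0.2887  1.7444  0.0022  1.1062  0.2699] F [  8.4001   0.8179 -14.9287]
```

View pics/m4.png

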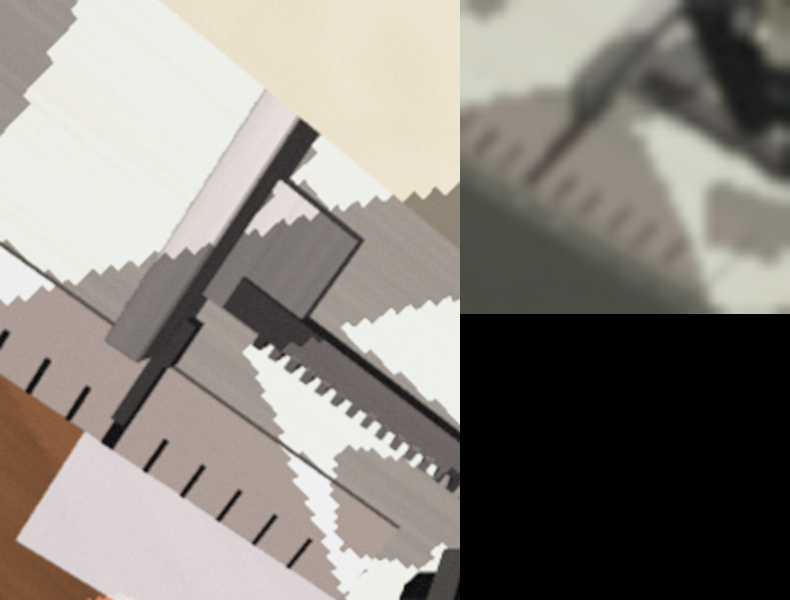

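The pointer covers the long mark: its axis meets the mark at about (115,430), with 10 mm ≈ 44 px, so it's well within 1 mm. Releasing, lifting, and moving over to the lug.

Request:
{"name": "play_rows", "arguments": {"series": [[0,0,0,0.05,0.06,0,0.7],[0,0,0,0,0,0,0.3],[0,0,0,0,0,0,0.3],[0,0,0,0,0,-0.4,0.3],[0,0,0,0,0,-1,0.3],[0,0,0,0,0,-1,0.3],[0,0,0,0,0,-1,0.3],[0,0,0,0,0,-1,0.3],[0,0,0,0,0,-0.6,0.3]]}}

```text
clock: 12.08
position: [0.552, -0.1036, 0.2305]
ee_rot: [[0.619, 0.785, 0.003], [0.785, -0.619, -0.001], [0.001, 0.003, -1.0]]
ft_force: [-0.3, -1.0, -0.0]
gripper_width: 0.0599
grip_force: 0.0
```

Request:
{"name": "play_rows", "arguments": {"series": [[0,0,0,0.9,-0.95,0,0.3],[0,0,0,0.9,-0.95,0,0.3],[0,0,0,0.9,-0.95,0,0.3],[0,0,0,0.9,-0.95,0,0.3],[0,0,0,0.9,-0.95,0,0.3],[0,0,0,0.9,-0.95,0,0.3]]}}

```text
clock: 12.82
position: [0.5285, 0.0528, 0.2286]
ee_rot: [[0.62, 0.785, 0.0], [0.785, -0.62, -0.0], [0.0, 0.0, -1.0]]
ft_force: [0.6, 1.8, -0.3]
gripper_width: 0.0598
grip_force: 0.0
```

Request:
{"name": "play_rows", "arguments": {"series": [[0,0,1,0,0,0,0.3],[0,0,1,0,0,0,0.3],[0,0,1,0,0,0,0.3],[0,0,1,0,0,0,0.3],[0,0,1,0,0,0,0.3],[0,0,1,0,0,0,0.3],[0,0,1,0,0,0,0.3],[0,0,1,0,0,0,0.3],[0,0,0.7,0,0,0,0.3],[0,0,0,0,0,0,0.3]]}}

```text
clock: 14.08
position: [0.5287, 0.052, 0.2285]
ee_rot: [[0.979, 0.206, 0.0], [0.206, -0.979, -0.0], [0.0, 0.0, -1.0]]
ft_force: [0.3, -0.3, -0.6]
gripper_width: 0.0596
grip_force: 0.0
```

Run:
```python
from h import *
need(W(P,(-.056,.035,.148)))
T=tcp2cam();im=imaging.snapshot('wrist')[:,:,::-1].copy();K=imaging.camera_model('wrist')['mtx']
s=robot.state();g=W(P,(-.056,.035,.148))
for nm,w in [('lug',g),('tcp',np.r_[s['position'][:2],.148])]:
    c=np.linalg.inv(T)@np.r_[w,1];u=K@c[:3];u=u[:2]/u[2];print(nm,u,c[2])
    cv2.drawMarker(im,(int(u[0]),int(u[1])),(0,0,255) if nm=='lug' else (0,255,0),cv2.MARKER_CROSS,10,1)
sd=imaging.snapshot('side')[:,:,::-1]
a=cv2.resize(im,(480,360));b=cv2.resize(sd[150:290,215:340],(315,353))
o=np.zeros((600,795,3),np.uint8);o[:360,:480]=a;o[:353,480:]=b
o[360:600,:480]=cv2.resize(sd[228:270,255:339],(480,240),interpolation=cv2.INTER_CUBIC);cv2.imwrite('pics/m5.png',o)
```

```text
t 14.075 pos [0.5287 0.052  0.2285] shift [-0.5854 -0.5541 80.5009] yang -1.363535225256792 z [ 0.0001 -0.     -1.    ] w 0.059550712866217693 g 0.0 q [-0.1255  0.104   1.7393 -0.      1.2981  1.2381] F [ 0.2692 -0.2824 -0.5503]
lug [283.0137 238.115 ] 0.21986001446732506
tcp [283.9311 237.2227] 0.2196689846255946
```

View pics/m5.png

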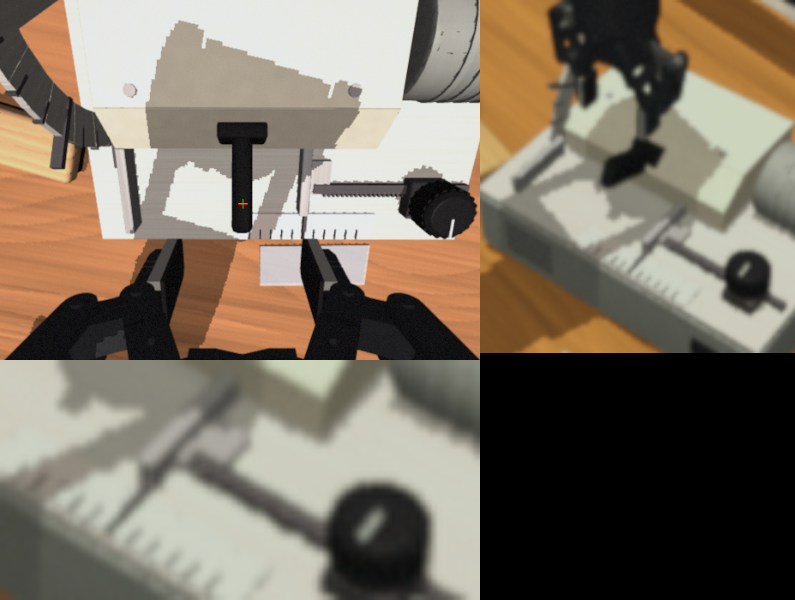

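The lug lies right under the TCP and is parallel to the pads. The guide pointer is still on the long mark, with five short marks to its right. Descending and pinching.

Request:
{"name": "play_rows", "arguments": {"series": [[0,0,0,-0.03,-0.03,0.9,0.3],[0,0,0,0,0,0.9,0.3],[0,0,0,0,0,0.9,0.3],[0,0,0,0,0,0.9,0.3],[0,0,0,0,0,0.4,0.3],[0,0,0,0,0,0,1],[0,0,0,0,0,0,1],[0,0,0,0,0,0,1],[0,0,0,0,0,0,1],[0,0,0,0,0,0,1]], "newtons": 70}}

```text
clock: 15.42
position: [0.5286, 0.0522, 0.1491]
ee_rot: [[0.979, 0.205, 0.002], [0.205, -0.979, -0.001], [0.001, 0.001, -1.0]]
ft_force: [-0.7, -2.2, 4.8]
gripper_width: 0.013
grip_force: 68.4
```

Run:
```python
from h import *
need(W(P,(-.056,.035,.148)))
```

```text
t 15.425 pos [0.5286 0.0522 0.1491] shift [-0.5592 -0.3734  1.0802] yang -1.3640708966059902 z [ 0.0016 -0.0006 -1.    ] w 0.013010551004482855 g 68.36394667625427 q [-0.125   0.1991  1.8058 -0.0004  1.135   1.2393] F [-0.6562 -2.1994  4.8464]
```

Request:
{"name": "play_rows", "arguments": {"series": [[0,-0.5,0,0.1,0,-0.31,1],[0,-0.5,0,0.1,0,-0.31,1],[0,-0.5,0,0.1,0,-0.31,1],[0,-0.5,0,0.1,0,-0.31,1],[0,-0.5,0,0.1,0,-0.31,1],[0,-0.5,0,0.1,0,-0.31,1],[0,0,0,0,0,0,1]]}}

```text
clock: 16.3
position: [0.5435, 0.0553, 0.1836]
ee_rot: [[0.951, 0.205, -0.233], [0.199, -0.979, -0.05], [-0.238, 0.001, -0.971]]
ft_force: [0.0, -4.4, -3.0]
gripper_width: 0.0135
grip_force: 68.3
```

```bash
cat >> h.py <<'E'
def hood():
    s=robot.state();H=W(P,(.1,.035,.1));d=s['position']-H;e=np.array([np.cos(P[2]),np.sin(P[2])])
    x=d[:2]@e;print('r',np.hypot(x,d[2]),'theta',np.arctan2(d[2],-x)-np.arctan2(.0490,.1555),'tilt',np.arctan2(-(s['ee_rot'][:2,2]@e),-s['ee_rot'][2,2]),s['ft_force'],s['torque'],s['grip_force'],s['gripper_width'],s['joint_pos'])
E
python3 -c "
from h import *
hood()"
```

```text
r 0.16328120128410736 theta 0.23251487248949826 tilt 0.24045761877715371 [ 0.0126 -4.3608 -2.9664] [-0.5114 -0.6354  0.0872] 68.33653450012207 0.013470385304049438 [-0.0781  0.3462  1.5613 -0.068   1.4652  1.301 ]
```

Request:
{"name": "play_rows", "arguments": {"series": [[0,-0.5,0,0.1,0,-0.31,1],[0,-0.5,0,0.1,0,-0.31,1],[0,-0.5,0,0.1,0,-0.31,1],[0,-0.5,0,0.1,0,-0.31,1],[0,-0.5,0,0.1,0,-0.31,1],[0,-0.5,0,0.1,0,-0.31,1],[0,-0.5,0,0.1,0,-0.31,1],[0,0,0,0,0,0,1],[0,0,0,0,0,0,1]]}}

```text
clock: 17.42
position: [0.5707, 0.061, 0.219]
ee_rot: [[0.85, 0.205, -0.486], [0.178, -0.979, -0.102], [-0.496, 0.001, -0.868]]
ft_force: [-3.1, -5.1, -0.7]
gripper_width: 0.0136
grip_force: 68.9
```

Run:
```python
from h import *
hood()
q=lambda a,y:(.1-.14*np.cos(a),y,.1+.14*np.sin(a))
s=imaging.snapshot('side');c=imaging.snapshot('scene')
cv2.imwrite('pics/e_side.png',s[:,:,::-1]);cv2.imwrite('pics/e_scene.png',c[:,:,::-1])
```

```text
r 0.1637371982111606 theta 0.5083385701274767 tilt 0.5194952545521544 [-3.1059 -5.1023 -0.6898] [-0.3979 -0.7569  0.2493] 68.92529368400574 0.013598449451569202 [-0.0366  0.5608  1.2496 -0.1247  1.8358  1.3261]
```

I've used my ten views, so I'll check the hood angle numerically. I'll triangulate the two hood screws from the first pictures, rotate them about the hinge, and find them in the current wrist image.

Run:
```python
from h import *
T=tcp2cam();im=imaging.snapshot('wrist');g=cv2.cvtColor(im,cv2.COLOR_RGB2GRAY);K=imaging.camera_model('wrist')['mtx']
R=np.array([[.979,.206,0],[.206,-.979,0],[0,0,-1.]]);T0=np.eye(4);T0[:3,:3]=R;T0[:3,3]=[.5287,.052,.2285];T0=T0@imaging.camera_model('wrist')['T_tool_cam']
g0=cv2.imread('pics/m5.png',0)
cols=[]
for nm,pw,ps,pc in [('L',(151.7,105),S(249,160),C(531,140)),('R',(414,105),S(418,246),C(275,160))]:
    def res(X):
        c=np.linalg.inv(T0)@np.r_[X,1];u=K@c[:3];return np.r_[u[:2]/u[2]-pw,proj('side',X)-ps,proj('scene',X)-pc]
    r=least_squares(res,[.6,.05,.15]);X=r.x
    d=X[:2]-P[:2];c_,s_=np.cos(P[2]),np.sin(P[2]);L=(c_*d[0]+s_*d[1],-s_*d[0]+c_*d[1],X[2]);print(nm,'local',np.array(L),'res',r.fun)
    for th in np.arange(.38,.66,.04):
        x,z=L[0]-.1,L[2]-.1;q=(.1+x*np.cos(th)+z*np.sin(th),L[1],.1-x*np.sin(th)+z*np.cos(th))
        c=np.linalg.inv(T)@np.r_[W(P,q),1];u=K@c[:3];print('  th %.2f'%th,u[:2]/u[2])
    x,z=L[0]-.1,L[2]-.1;th=.515;q=(.1+x*np.cos(th)+z*np.sin(th),L[1],.1-x*np.sin(th)+z*np.cos(th))
    c=np.linalg.inv(T)@np.r_[W(P,q),1];u=K@c[:3];u0=(u[:2]/u[2]).astype(int)
    y0,x0=max(u0[1]-30,0),max(u0[0]-25,0);pt=g[y0:u0[1]+30,x0:u0[0]+25]
    bh=cv2.morphologyEx(pt,cv2.MORPH_BLACKHAT,np.ones((13,13),np.uint8))
    n,lab,st,ce=cv2.connectedComponentsWithStats((bh>25).astype(np.uint8))
    print('  blobs',[(tuple(np.round(ce[i]+[x0,y0],1)),int(st[i,4])) for i in range(1,n) if st[i,4]>8])
cv2.imwrite('pics/e_wrist.png',im[:,:,::-1])
```

```text
L local [0.0217 0.1045 0.1518] res [ 0.0028  0.0869 -0.3091 -0.6131 -0.3705  0.5091]
  th 0.38 [ 85.404  127.0399]
  th 0.42 [ 79.4486 122.8468]
  th 0.46 [ 73.1618 117.9606]
  th 0.50 [ 66.5263 112.3262]
  th 0.54 [ 59.5248 105.8842]
  th 0.58 [52.1395 98.5708]
  th 0.62 [44.3524 90.3176]
  th 0.66 [36.1458 81.0518]
  blobs [((np.float64(73.5), np.float64(111.2)), 63), ((np.float64(66.8), np.float64(125.1)), 10)]
R local [ 0.0219 -0.0343  0.1515] res [ 0.2441  0.2286 -0.3522 -0.6637  0.5783  1.0033]
  th 0.38 [481.4069 126.6152]
  th 0.42 [487.4194 122.4442]
  th 0.46 [493.7658 117.5852]
  th 0.50 [500.4629 111.9839]
  th 0.54 [507.5284 105.5818]
  th 0.58 [514.9799  98.3162]
  th 0.62 [522.8352  90.1196]
  th 0.66 [531.1119  80.9207]
  blobs [((np.float64(503.6), np.float64(98.2)), 14), ((np.float64(491.9), np.float64(111.4)), 87), ((np.float64(513.4), np.float64(111.0)), 16), ((np.float64(499.8), np.float64(125.4)), 11)]
```

The screws sit at rows 111, which gives θ ≈ 0.50 rad and agrees with the arm's 0.51, so the hood is held. A small nudge of +0.02 rad centres it, then I'll settle and hand in.

Request:
{"name": "play_rows", "arguments": {"series": [[0,-0.25,0,0.05,0,-0.16,1],[0,0,0,0,0,0,1],[0,0,0,0,0,0,1],[0,0,0,0,0,0,1],[0,0,0,0,0,0,1],[0,0,0,0,0,0,1],[0,0,0,0,0,0,1]]}}

```text
clock: 18.45
position: [0.5731, 0.0614, 0.2213]
ee_rot: [[0.84, 0.205, -0.502], [0.176, -0.979, -0.106], [-0.513, 0.001, -0.858]]
ft_force: [-1.4, -4.8, -0.1]
gripper_width: 0.0129
grip_force: 68.9
```

Run:
```python
from h import *
hood();s=robot.state();print(s['joint_velocities'],s['grip_force'])
if s['grip_force']>40 and abs(s['joint_velocities']).max()<.02: print(robot.sign_off())
```

```text
r 0.16376610345177967 theta 0.5284170206009042 tilt 0.5392294919936248 [-1.4138 -4.7798 -0.1316] [-0.377  -0.8168  0.2785] 68.88028979301453 0.012870753453428235 [-0.0341  0.5776  1.226  -0.1286  1.862   1.3264]
[-0.001   0.0003 -0.0003 -0.0002  0.0009 -0.0009] 68.88028979301453
the job is handed in; nothing more can be done
None
```

The guide's pointer was set on the long mark, and the hood is held still at about 0.53 rad (30 degrees) with a 69 N grip; I handed the job in at 18.5 s, and no verdict came back.

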